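# Sort the turned beech parts into the sample trays

### The job

Sort the five loose beech parts on the bench (two wheels, two knobs, one drilled bar) into the three dark trays: each part belongs in the compartment of the tray that has the same kind of part fastened on its ledge as a sample. Set every part down on the tray's floor, never dropping it, the two of a kind side by side: wheels and bar lying flat, knobs standing upright. Leave the cork sanding block and the wax tin where they are.

Things in the scene. Friction and masses are not known exactly. Their poses are not given: they have to be found in the camera images.
- wheel_1: loose beech wheel lying flat: a plain ring-shaped disc 56 mm in diameter, 20 mm thick, with a 14 mm bore; about 35 g. Origin at its centre (10 mm above the surface it lies on), z is its axis. Can be gripped across the rim in any direction. One of two, alike.
- wheel_2: loose beech wheel lying flat: a plain ring-shaped disc 56 mm in diameter, 20 mm thick, with a 14 mm bore; about 35 g. Origin at its centre (10 mm above the surface it lies on), z is its axis. Can be gripped across the rim in any direction. One of two, alike.
- knob_1: loose turned beech knob standing upright, 58 mm tall: foot flange 44 mm in diameter and 10 mm high, neck 22 mm in diameter, round head 38 mm in diameter whose straight side runs from 36 to 53 mm above the foot; about 45 g. Origin: centre of the underside of the foot, z up along the knob. Grip it across the head. One of two, alike.
- knob_2: loose turned beech knob standing upright, 58 mm tall: foot flange 44 mm in diameter and 10 mm high, neck 22 mm in diameter, round head 38 mm in diameter whose straight side runs from 36 to 53 mm above the foot; about 45 g. Origin: centre of the underside of the foot, z up along the knob. Grip it across the head. One of two, alike.
- bar: loose beech bar lying flat, 90 mm long (its x) by 30 mm wide (its y) by 26 mm high (its z, up), with two 12 mm holes drilled down through it, 25 mm either side of the middle; about 50 g. Origin at its centre (13 mm above the surface it lies on). Grip it across its width.
- tray_wheel: dark fixed tray. Origin: middle of its compartment, at bench level; compartment 130 mm (x) by 150 mm (y), floor 6 mm, walls 6 mm thick and 22 mm high over the bench. Beyond it at +x (away from the robot) a ledge 22 mm high, 58 mm deep, centred 100 mm from the origin, carries a fastened sample: a wheel lying flat (top at 42 mm). Both loose wheels belong in this compartment.
- tray_knob: dark fixed tray. Origin: middle of its compartment, at bench level; compartment 130 mm (x) by 150 mm (y), floor 6 mm, walls 6 mm thick and 22 mm high over the bench. Beyond it at +x (away from the robot) a ledge 22 mm high, 58 mm deep, centred 100 mm from the origin, carries a fastened sample: a knob standing upright (top at 80 mm). Both loose knobs belong in this compartment.
- tray_bar: dark fixed tray. Origin: middle of its compartment, at bench level; compartment 130 mm (x) by 150 mm (y), floor 6 mm, walls 6 mm thick and 22 mm high over the bench. Beyond it at +x (away from the robot) a ledge 22 mm high, 58 mm deep, centred 100 mm from the origin, carries a fastened sample: a drilled bar lying along y (top at 48 mm). The loose bar belongs in this compartment.
- sanding_block: loose cork sanding block, 85 (x) by 55 (y) by 36 mm high, among the parts; not to be sorted or moved. Origin: centre of its underside.
- wax_tin: loose round metal wax tin with a dark lid, 70 mm in diameter, 50 mm high, among the parts; not to be sorted or moved. Origin: centre of its underside.
Things that resemble listed ones, but are neither listed nor needed, are in the scene too. What is shaped like the knob_1 but green is not meant.

How it is judged:
By the outcome, as a careful person would: the job done as asked, in the order asked, and still so for the second after the job is handed in, with the robot touching nothing.
It also fails if it takes over 115 s, if anything falls off the work surface, if the arm or the gripper's body presses on something with over 40 N, if the wrist force passes 120 N, or if a joint passes its speed limit or range.

### The arm

A 6-joint arm with a two-finger parallel gripper is mounted at the origin on the work surface. World frame = base frame: x ahead of the robot, y to its left, z up, the work surface at z = 0. Lengths are in m, angles in rad, forces in N, time in s.
With the tool pointing down it reaches from about 0.35 to 0.775 m from the base axis. Payload 7.3 kg.
Tool frame: the origin (TCP) lies at the very end of the fingers, on their centre line; the grasp point (between the pads) lies grip_point_offset behind it (grip_point_offset is the distance from the TCP to the grasp point, in m); z points along the fingers, y is the direction in which the jaws open and shut (so a half turn about z gives the same grasp; the last joint's range is limited). The gripper opens to 92 mm and grips with 3 to 60 N. Pads are 19 mm wide; open, the fingers measure 130 mm over their backs; the gripper's body (75 mm by 190 mm) begins 47 mm behind the grasp point.
Start: joints at [1.047, 0.342, 1.524, -0, 1.275, -0.146], TCP at [0.194, 0.488, 0.227] pointing down, gripper open.
Joint ranges: [-2.53, 2.53], [-0.77, 2.02], [0.04, 2.7], [-1, 4.14], [0.28, 2.66], [-3.11, 3.11]. Speed limits (rad/s): [2.57, 2.57, 3.14, 3.14, 3.14, 3.14].

### API

Orientations are given as [roll, pitch, yaw] about the fixed x, y, z axes, in that order (R = Rz(yaw) Ry(pitch) Rx(roll)).
In Python, from cell import * gives the robot as it stands.
- The arm moves only by the shell command python3 -m inch 'ROWS' [OPENING] [FORCE]. ROWS is JSON, a list that holds one entry, the list of rows, each a list of 4 numbers: the shift along the tool's x, y, z in mm, then the turn about the tool's z in rad. In form: [[[x, y, z, roll], ...]]. A call has 1 to 10 rows; each row shifts and turns the commanded pose from where the row before left it, along the tool's axes as they then stand; what a row does not reach is not made up. A row lasts 1/8 s, in which the tool goes at most 62.5 mm and 10.7 degrees, less where a joint would pass 70% of its speed; a pose out of reach is approached as far as the arm can. A call with a gripper value outside its range is refused whole. OPENING is the closure, from -1 (fully open) to 1 (shut), set as the call begins (- or left out, the last holds). The fingers move at their own pace and stop on an object; FORCE is the grip in N (left out, the last holds). Time passes only in rows, so rows that do not move let the fingers close. It gives the time, the measured TCP pose, the force and the opening at its end, in the units of the state.
- observe(): the state, without advancing time (a new reading comes with each control period).
- read_camera(name): name is "side" or "top"; returns a dict with "img" (384x512x3 uint8, blue, green, red), "fx", "fy", "cx", "cy" (pixels), "eye" and "rotation" of the camera in the world. Camera axes: x right, y down, z forward; pixel columns grow to the right and rows downward; lengths in m; the calibration is good to about 2 mm. A picture is of the moment at which its call begins. There is no depth.
- hand_in(): hands the job in, once; it reports no verdict.
Trained networks look in the newest picture that a camera, given by its name, has taken for a name from the list of things; names that differ only in an ending like _2 or _b are one class to them, and where a whole thing is asked for, a point or a joint stands for the part that bears it (a point fixed in the world has none). Each returns a list of dicts, best first, with "conf" (0 to 1); they miss things now and then, are a little off and sometimes report something else, mostly with a low value. They report only what shows in the picture. A call takes as long as a camera call. They do not tell look-alikes from the thing itself.
- boxes_of(camera, label): "at" ([row, column] in pixels, amid what is visible of it).
- place_of(camera, label): "at" ([row, column] in pixels: a listed point, or the origin of a listed thing).
The state is a dict: "time": time; "qpos": joint angles; "qvel": joint speeds; "joint_efforts": joint torques, N m; "tool_pos": TCP position; "tool_rot": TCP orientation; "contact_force": force on the tool from outside, world axes, zero at the start; "torque": the same for the moment, N m; "opening": finger opening in m.
Only numpy, scipy, OpenCV 4.12 (cv2) and the standard library are available. Lean on these libraries where they do the work, as an engineer would, in place of code of your own. Each camera call takes 0.05 s, during which the arm holds its last target. There are 200 camera calls.

## Working session

There is one attempt and no reset: what is moved stays moved. The work goes in short steps, Python scripts to look and compute and a shell command to move; the robot and the scene stay as the last step left them, time stands still between calls to the robot, and variables do not carry over. Pictures are saved under pics/ and viewed, about 12 in all and at most 16, crops included, and the job is handed in when it is done.

```bash
ls; mkdir -p pics; cat > h.py <<'E'
from cell import *
import numpy as np, cv2
def ray(c,at,z):
    d=np.array(c["rotation"])@np.array([(at[1]-c["cx"])/c["fx"],(at[0]-c["cy"])/c["fy"],1]); e=np.array(c["eye"])
    return e+d*(z-e[2])/d[2]
def proj(c,p):
    v=np.array(c["rotation"]).T@(np.array(p)-c["eye"]); return [c["cy"]+c["fy"]*v[1]/v[2],c["cx"]+c["fx"]*v[0]/v[2]]
E
python3 - <<'E'
from h import *
print(observe())
Z=dict(wheel_1=.01,knob_1=0,bar=.013,tray_wheel=0,tray_knob=0,tray_bar=0,sanding_block=0,wax_tin=0)
for n in ["top","side"]:
    c=read_camera(n); cv2.imwrite(f"pics/{n}0.png",cv2.resize(c["img"],None,fx=1.5,fy=1.5)); print(n,c["eye"],np.round(c["rotation"],2).tolist(),c["fx"])
    for k,z in Z.items():
        for d in place_of(n,k): print(k,round(d["conf"],2),np.round(d["at"]),np.round(ray(c,d["at"],z),3)[:2])
E
```

```text
pics
{'time': 0.0, 'qpos': array([ 1.04699342e+00,  3.42695578e-01,  1.52502347e+00,  7.77135226e-06,
        1.27538674e+00, -1.46004176e-01]), 'qvel': array([-1.55902953e-04,  3.72054698e-04, -3.68133220e-05, -7.26020087e-04,
        2.73803061e-04, -1.29516312e-03]), 'joint_efforts': array([ 1.45356520e-03, -4.31243455e+01, -2.44226807e+01,  7.18191988e-02,
        5.57570206e-02, -1.26895316e-04]), 'tool_pos': array([0.19343313, 0.48762884, 0.2260568 ]), 'tool_rot': array([-3.14009670e+00, -2.27491600e-04,  2.76379148e+00]), 'contact_force': array([ 0.57575716, -0.42643805,  0.13852195]), 'torque': array([-0.03213707,  0.00884103, -0.04342368]), 'opening': 0.09188866211528873}
top [0.28620378 0.02086243 1.20165526] [-2.95, 0.03, -1.59] 424.3462732977118Traceback (most recent call last):
  File "<stdin>", line 7, in <module>
  File "h.py", line 5, in ray
    return e+d*(z-e[2])/d[2]
                        ~^^^
IndexError: invalid index to scalar variable.
```

View pics/top0.png

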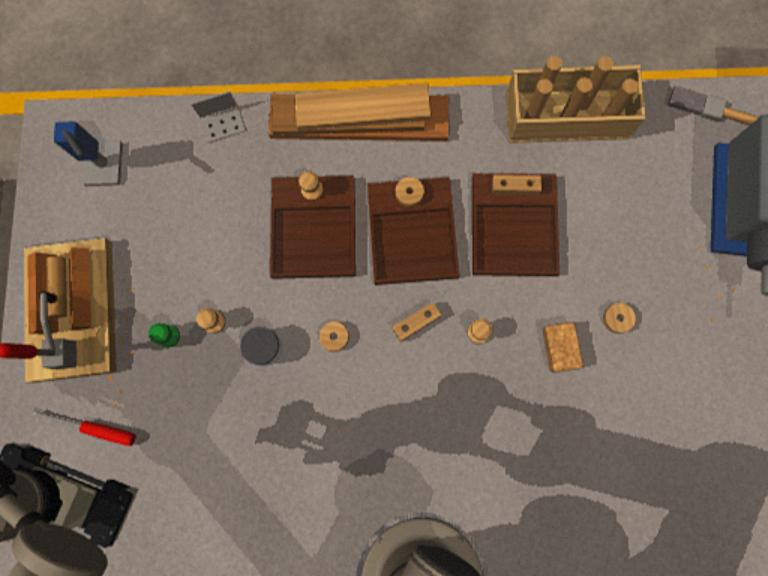

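The top picture (at 1.5× scale) shows the knob tray at column 313, the wheel tray at 413 and the bar tray at 515. The loose parts are in a row at about row 320–345: knobs at 210 and 480, wheels at 333 and 620, the bar at 417. The tin is at 260, the block at 563 and the green knob at 164. The camera's rotation is given as rpy, so I'll fix the helper.

```bash
cat > h.py <<'E'
from cell import *
import numpy as np, cv2
from scipy.spatial.transform import Rotation as Ro
def R(c): return Ro.from_euler("xyz",c["rotation"]).as_matrix()
def ray(c,at,z):
    d=R(c)@np.array([(at[1]-c["cx"])/c["fx"],(at[0]-c["cy"])/c["fy"],1]); e=np.array(c["eye"])
    return e+d*(z-e[2])/d[2]
def proj(c,p):
    v=R(c).T@(np.array(p)-c["eye"]); return [c["cy"]+c["fy"]*v[1]/v[2],c["cx"]+c["fx"]*v[0]/v[2]]
E
python3 - <<'E'
from h import *
Z=dict(wheel_1=.01,knob_1=0,bar=.013,tray_wheel=0,tray_knob=0,tray_bar=0,sanding_block=0,wax_tin=0)
for n in ["top","side"]:
    c=read_camera(n); cv2.imwrite(f"pics/{n}0.png",cv2.resize(c["img"],None,fx=1.5,fy=1.5)); print(n,c["eye"],c["fx"])
    for k,z in Z.items():
        for d in place_of(n,k): print(k,round(d["conf"],2),np.round(d["at"]),np.round(ray(c,d["at"],z),3)[:2])
    if n=="top":
        g=cv2.cvtColor(c["img"],cv2.COLOR_BGR2HSV)
        m=cv2.inRange(g,(8,70,120),(25,255,255)); m[:195]=0; m[245:]=0; m[:,:100]=0
        for q in cv2.findContours(m,0,2)[0]:
            if cv2.contourArea(q)>60:
                print(np.round(cv2.minAreaRect(q),1) if 0 else cv2.minAreaRect(q), [np.round(ray(c,b[::-1],.02)[:2],3).tolist() for b in cv2.boxPoints(cv2.minAreaRect(q))])
        m=cv2.inRange(g,(0,70,20),(14,255,110)); m[:110]=0; m[192:]=0; m[:,:170]=0;m[:,380:]=0
        for q in cv2.findContours(m,0,2)[0]:
            if cv2.contourArea(q)>900:
                print("tray",[np.round(ray(c,b[::-1],.022)[:2],3).tolist() for b in cv2.boxPoints(cv2.minAreaRect(q))])
E
```

```text
top [0.28620378 0.02086243 1.20165526] 424.3462732977118
wheel_1 0.69 [227. 222.] [0.428 0.153]
wheel_1 0.65 [210. 410.] [ 0.461 -0.378]
knob_1 0.75 [223. 112.] [0.447 0.472]
knob_1 0.61 [218. 318.] [ 0.447 -0.121]
knob_1 0.49 [212. 142.] [0.477 0.384]
bar 0.57 [216. 277.] [ 0.453 -0.003]
tray_wheel 0.89 [165. 276.] [ 0.605 -0.004]
tray_knob 0.93 [163. 211.] [0.618 0.187]
tray_bar 0.68 [160. 343.] [ 0.616 -0.201]
sanding_block 0.77 [228. 371.] [ 0.414 -0.266]
wax_tin 0.92 [228. 180.] [0.427 0.276]
((375.40594482421875, 230.0594024658203), (30.05012321472168, 22.68684959411621), 84.2894058227539) [[0.447, -0.241], [0.451, -0.304], [0.368, -0.306], [0.364, -0.244]]
((221.5, 223.5), (19.0, 19.0), 90.0) [[0.463, 0.18], [0.462, 0.127], [0.408, 0.127], [0.409, 0.18]]
((319.5, 220.0), (16.0, 15.0), 90.0) [[0.462, -0.101], [0.461, -0.143], [0.416, -0.141], [0.417, -0.099]]
((139.5, 213.0), (16.0, 17.0), 90.0) [[0.495, 0.412], [0.493, 0.363], [0.447, 0.362], [0.449, 0.41]]
((413.5, 211.5), (19.0, 19.0), 90.0) [[0.484, -0.359], [0.483, -0.411], [0.429, -0.406], [0.43, -0.354]]
((276.955078125,
[... 196 characters left out ...]
8], [0.53, 0.074]]
tray [[0.754, 0.275], [0.749, 0.109], [0.545, 0.111], [0.549, 0.272]]
tray [[0.748, -0.123], [0.743, -0.291], [0.54, -0.276], [0.544, -0.113]]
side [0.48502664 0.88545253 0.80043344] 424.89765136718074
wheel_1 0.71 [230. 279.] [0.444 0.138]
wheel_1 0.59 [119. 271.] [ 0.454 -0.39 ]
knob_1 0.9 [315. 271.] [0.471 0.379]
knob_1 0.85 [357. 284.] [0.446 0.473]
knob_1 0.54 [166. 276.] [ 0.443 -0.136]
bar 0.71 [192. 273.] [ 0.455 -0.006]
bar 0.26 [279. 295.] [0.414 0.294]
tray_wheel 0.91 [197. 216.] [ 0.617 -0.001]
tray_knob 0.69 [249. 205.] [0.63  0.193]
tray_bar 0.87 [155. 224.] [ 0.605 -0.198]
sanding_block 0.89 [138. 286.] [ 0.405 -0.285]
wax_tin 0.82 [279. 294.] [0.414 0.284]
```

View pics/side0.png

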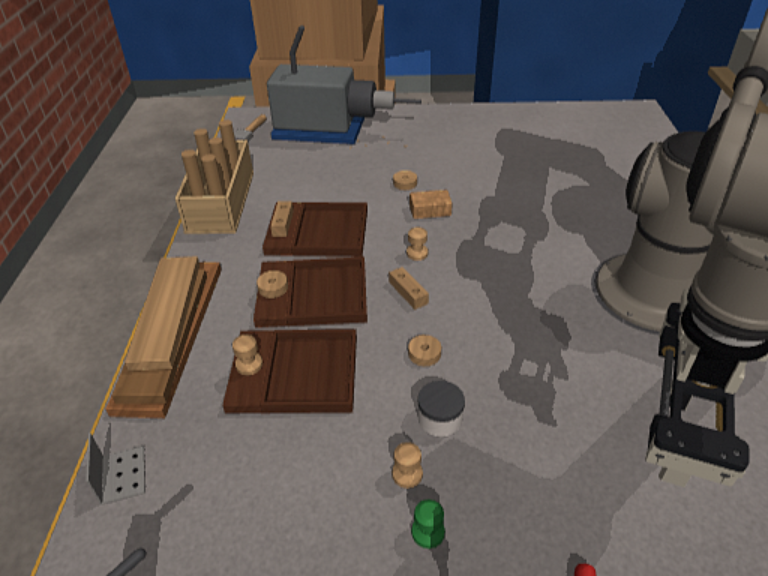

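Side view (1.5× scale): it shows the same layout. The knobs are at (407,465) and (417,243), the wheels at (424,350) and (404,180), and the bar at (408,287). The two cameras agree to within about 15 mm. I'll turn the jaws along world x (yaw 90°), so that tool x = +y, tool y = +x and tool z = down, and start with the left knob.

```bash
python3 -c "
from cell import *
print(grip_point_offset)"
python3 -m inch '[[[0,0,0,0.1705],[0,0,0,0.1705],[0,0,0,0.1705],[0,0,0,0.1705],[0,0,0,0.1705],[0,0,0,0.1705],[0,0,0,0.1705]]]' -1 20
python3 -m inch '[[[-21,56,0,0],[-21,56,0,0],[-21,56,0,0],[-21,56,0,0],[-21,56,0,0],[0,0,0,0]]]'
```

```text
0.0188
time: 1.88
tool_pos: [0.1937, 0.488, 0.2267]
tool_rot: [3.142, -0.0, 1.565]
contact_force: [0.7, 0.7, 0.4]
opening: 0.092
time: 2.62
tool_pos: [0.4771, 0.3806, 0.2258]
tool_rot: [3.141, 0.001, 1.565]
contact_force: [0.1, 0.8, -0.7]
opening: 0.0916
```

```bash
python3 -m inch '[[[1,-2,45,0],[0,0,45,0],[0,0,45,0],[0,0,45,0],[0,0,20,0],[0,0,0,0],[0,0,0,0]]]'
python3 - <<'E'
from h import *
ims=[]
for n in ["side","top"]:
    c=read_camera(n); r,q=map(int,proj(c,[.474,.382,.045])); q=min(max(q,60),452)
    ims.append(cv2.resize(c["img"][r-60:r+60,q-60:q+60],(380,380)))
cv2.imwrite("pics/k1.png",np.hstack(ims))
E
```

```text
time: 3.5
tool_pos: [0.4718, 0.3846, 0.028]
tool_rot: [3.14, -0.001, 1.571]
contact_force: [-0.1, -0.6, -0.4]
opening: 0.0918
```

View pics/k1.png

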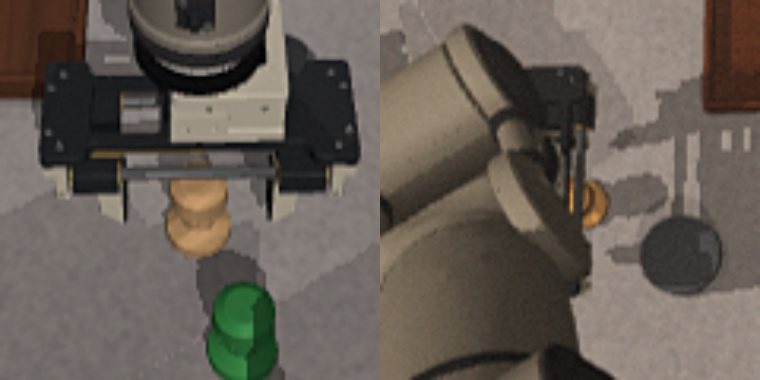

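The side crop shows the knob head between the open fingers. In the top crop the knob looks about 8 mm toward −y of the finger line. I'll check that numerically.

```bash
python3 - <<'E'
from h import *
c=read_camera("top"); g=cv2.cvtColor(c["img"],cv2.COLOR_BGR2HSV)
m=cv2.inRange(g,(8,70,90),(25,255,255)); r,q=map(int,proj(c,[.474,.382,.045])); m[:r-14]=0;m[r+14:]=0;m[:,:q-20]=0;m[:,q+25:]=0
ys,xs=np.nonzero(m); print(r,q,"rows",ys.min(),ys.max(),"cols",xs.min(),xs.max())
print([ray(c,[(ys.min()+ys.max())/2,xs.max()+.5],z)[1].round(4) for z in(0.005,.045)], ray(c,[(ys.min()+ys.max())/2,0],.045)[0].round(4))
for d in place_of("top","knob_1"): print(d["conf"],ray(c,d["at"],0).round(3))
c=read_camera("side")
for d in place_of("side","knob_1"): print(d["conf"],ray(c,d["at"],0).round(3))
print(observe()["tool_pos"])
E
```

```text
210 138 rows 196 222 cols 118 149
[np.float64(0.3626), np.float64(0.3512)] 0.4879
0.71 [ 0.443 -0.123  0.   ]
0.43 [0.473 0.371 0.   ]
0.65 [ 0.473  0.379 -0.   ]
0.62 [0.447 0.471 0.   ]
[0.47190466 0.3840993  0.02756562]
```

The foot edge puts the centre at y ≈ 0.384, so the knob is centred. I'll close and lift.

```bash
python3 -m inch '[[[0,0,0,0],[0,0,0,0],[0,0,0,0],[0,0,0,0],[0,0,0,0],[0,0,0,0]]]' 1 15
python3 -m inch '[[[0,0,-5,0],[0,0,-40,0],[0,0,-50,0],[0,0,-20,0],[0,0,0,0]]]'
```

```text
time: 4.55
tool_pos: [0.4716, 0.3839, 0.0267]
tool_rot: [-3.142, -0.0, 1.57]
contact_force: [-0.4, -0.7, -0.2]
opening: 0.0373
time: 5.18
tool_pos: [0.4724, 0.3844, 0.1438]
tool_rot: [3.138, -0.002, 1.57]
contact_force: [0.1, 0.2, -1.3]
opening: 0.0372
```

```bash
python3 -m inch '[[[-40,37,0,0],[-40,37,0,0],[-40,37,0,0],[-40,38,0,0],[0,0,50,0],[0,0,40,0],[0,0,10,0],[0,0,0,0],[0,0,0,0]]]'
```

```text
time: 6.3
tool_pos: [0.6216, 0.2243, 0.0435]
tool_rot: [3.138, -0.001, 1.571]
contact_force: [0.3, 1.0, -0.2]
opening: 0.037
```

```bash
python3 -m inch '[[[0,0,5,0],[0,0,3,0],[0,0,0,0],[0,0,0,0]]]'
python3 -m inch '[[[0,0,1,0],[0,0,1,0],[0,0,0,0],[0,0,0,0]]]'
```

```text
time: 6.8
tool_pos: [0.6206, 0.2238, 0.0338]
tool_rot: [3.141, -0.0, 1.57]
contact_force: [-0.4, -0.2, 0.5]
opening: 0.037
time: 7.3
tool_pos: [0.6207, 0.2239, 0.0326]
tool_rot: [3.141, -0.0, 1.57]
contact_force: [-1.5, -0.9, 5.3]
opening: 0.0371
```

```bash
python3 - <<'E'
from h import *
ims=[]
for n in ["side","top"]:
    c=read_camera(n); r,q=map(int,proj(c,[.622,.2,.045]))
    ims.append(cv2.resize(c["img"][r-60:r+60,q-60:q+60],(380,380)))
cv2.imwrite("pics/k1p.png",np.hstack(ims))
E
```

```text
(no output)
```

View pics/k1p.png

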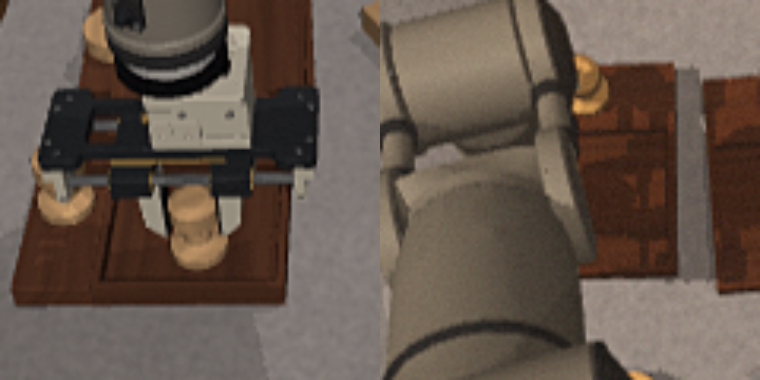

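The force rose to 5 N at the expected height, and the crop shows the knob standing on the tray floor. I'll release it partly open, rise, and go to the second knob.

```bash
python3 -m inch '[[[0,0,0,0],[0,0,0,0],[0,0,0,0],[0,0,-30,0],[0,0,-55,0],[0,0,-30,0],[0,0,0,0]]]' -0.4
python3 -m inch '[[[-50,-25,0,0],[-50,-25,0,0],[-50,-25,0,0],[-50,-25,0,0],[-50,-25,0,0],[-50,-25,0,0],[-48,-26,0,0],[0,0,0,0],[0,0,0,0]]]' -1
```

```text
time: 8.28
tool_pos: [0.622, 0.2241, 0.1497]
tool_rot: [3.136, -0.001, 1.57]
contact_force: [-0.6, 0.1, 0.2]
opening: 0.0645
time: 9.4
tool_pos: [0.444, -0.1238, 0.1458]
tool_rot: [-3.14, -0.001, 1.569]
contact_force: [0.0, 0.7, -0.0]
opening: 0.0918
```

```bash
python3 -m inch '[[[-1,1,50,0],[0,0,50,0],[0,0,19,0],[0,0,0,0],[0,0,0,0]]]'
python3 - <<'E'
from h import *
for n in ["top","side"]:
    c=read_camera(n); 
    for d in place_of(n,"knob_1"): print(n,round(d["conf"],2),ray(c,d["at"],0).round(3),ray(c,d["at"],.006).round(3))
print(observe()["tool_pos"])
r,q=map(int,proj(c,[.444,-.125,.045]));cv2.imwrite("pics/k2.png",cv2.resize(c["img"][r-50:r+50,q-50:q+50],(400,400)))
E
```

```text
time: 10.02
tool_pos: [0.4462, -0.1245, 0.0282]
tool_rot: [3.141, 0.0, 1.572]
contact_force: [0.7, -1.4, 0.3]
opening: 0.0914
top 0.63 [0.442 0.482 0.   ] [0.441 0.479 0.006]
top 0.57 [0.619 0.229 0.   ] [0.617 0.228 0.006]
top 0.17 [ 0.397 -0.274  0.   ] [ 0.397 -0.272  0.006]
side 0.64 [0.444 0.468 0.   ] [0.444 0.471 0.006]
side 0.53 [ 0.434 -0.125  0.   ] [ 0.434 -0.117  0.006]
[ 0.44601949 -0.12519789  0.02861916]
```

View pics/k2.png

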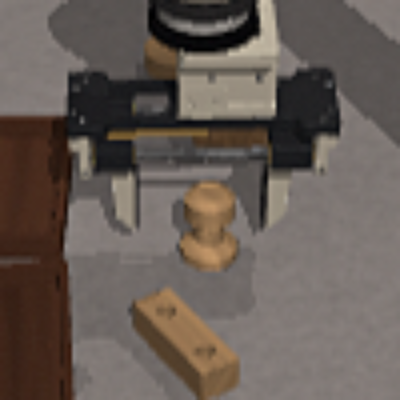

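The side crop shows the knob standing between the fingers, about 4 mm off toward −x. I'll shift by that much and grip.

```bash
python3 -m inch '[[[0,-5,1,0],[0,0,0,0],[0,0,0,0]]]'
python3 -m inch '[[[0,0,0,0],[0,0,0,0],[0,0,0,0],[0,0,0,0],[0,0,0,0],[0,0,0,0]]]' 1 15
python3 -m inch '[[[0,0,-5,0],[0,0,-40,0],[0,0,-50,0],[0,0,-25,0],[0,0,0,0]]]'
```

```text
time: 10.6
tool_pos: [0.4403, -0.1252, 0.0268]
tool_rot: [3.141, 0.0, 1.57]
contact_force: [0.3, 0.2, 0.3]
opening: 0.0919
time: 11.35
tool_pos: [0.4403, -0.1251, 0.0267]
tool_rot: [-3.141, -0.0, 1.57]
contact_force: [0.7, -0.1, -0.9]
opening: 0.0374
time: 11.98
tool_pos: [0.4414, -0.1256, 0.1487]
tool_rot: [3.137, 0.002, 1.57]
contact_force: [-0.6, -0.5, -1.1]
opening: 0.0366
```

```bash
python3 -m inch '[[[47,30,0,0],[47,30,0,0],[47,30,0,0],[47,30,0,0],[47,30,0,0],[46,30,0,0],[0,0,50,0],[0,0,45,0],[0,0,8,0],[0,0,0,0]]]'
python3 -m inch '[[[0,0,4,0],[0,0,4,0],[0,0,1,0],[0,0,0,0],[0,0,0,0]]]'
```

```text
time: 13.22
tool_pos: [0.6204, 0.1557, 0.0435]
tool_rot: [-3.141, 0.0, 1.57]
contact_force: [-0.0, 0.7, -0.0]
opening: 0.0369
time: 13.85
tool_pos: [0.6206, 0.1559, 0.0349]
tool_rot: [3.141, -0.0, 1.57]
contact_force: [-1.0, 0.4, -0.8]
opening: 0.0372
```

```bash
python3 -m inch '[[[0,0,1,0],[0,0,1,0],[0,0,0,0],[0,0,0,0]]]'
```

```text
time: 14.35
tool_pos: [0.6205, 0.1558, 0.0327]
tool_rot: [3.142, -0.0, 1.57]
contact_force: [-0.1, 0.3, -0.2]
opening: 0.0372
```

```bash
python3 -m inch '[[[0,0,0.5,0],[0,0,0.5,0],[0,0,0,0],[0,0,0,0]]]'
```

```text
time: 14.85
tool_pos: [0.6205, 0.1559, 0.0326]
tool_rot: [3.141, -0.0, 1.57]
contact_force: [-2.1, -0.0, 6.2]
opening: 0.0369
```

```bash
python3 -m inch '[[[0,0,0,0],[0,0,0,0],[0,0,0,0],[0,0,-30,0],[0,0,-55,0],[0,0,-20,0],[0,0,0,0]]]' -0.4
python3 - <<'E'
from h import *
G={"wheel_1":(.436,.150),"wheel_2":(.457,-.384),"bar":(.46,-.003)}
for n in ["top","side"]:
    c=read_camera(n); g=cv2.cvtColor(c["img"],cv2.COLOR_BGR2HSV); m=cv2.inRange(g,(8,70,90),(25,255,255))
    for k,(x,y) in G.items():
        r,q=map(int,proj(c,[x,y,.01])); w=np.zeros_like(m); w[r-22:r+22,q-22:q+22]=1
        cs=cv2.findContours(m*w,0,2)[0]; a=max(cs,key=cv2.contourArea); b=cv2.boundingRect(a)
        # compare bounding box against model silhouette, fit x,y
        t=np.linspace(0,6.283,60)
        if k!="bar":
            P=lambda p:[[p[0]+.028*np.cos(u),p[1]+.028*np.sin(u),z] for u in t for z in(0,.02)]
        else:
            A=np.radians(-59);P=lambda p:[[p[0]+sx*.045*np.cos(A)-sy*.015*np.sin(A),p[1]+sx*.045*np.sin(A)+sy*.015*np.cos(A),z] for sx in(-1,1) for sy in(-1,1) for z in(0,.026)]
        from scipy.optimize import least_squares
        def f(p):
            u=np.array([proj(c,s) for s in P(p)]); return [(u[:,0].min()+u[:,0].max())/2-(b[1]+b[3]/2-.5),(u[:,1].min()+u[:,1].max())/2-(b[0]+b[2]/2-.5)]
        s=least_squares(f,(x,y)); u=np.array([proj(c,v) for v in P(s.x)])
        print(n,k,s.x.round(4),"box",b[2:],"model",np.ptp(u,axis=0)[::-1].round(1))
    for k in ["knob_1","bar"]:
        for d in place_of(n,k): print(k,round(d["conf"],2),ray(c,d["at"],.006).round(3))
    cv2.imwrite(f"pics/{n}2.png",cv2.resize(c["img"],None,fx=1.5,fy=1.5))
E
```

```text
time: 15.72
tool_pos: [0.6215, 0.1559, 0.1385]
tool_rot: [3.138, -0.001, 1.57]
contact_force: [-0.6, -0.5, -0.1]
opening: 0.0641
top wheel_1 [0.4021 0.1912] box (6, 7) model [20.8 20.6]
top wheel_2 [ 0.4593 -0.3833] box (22, 21) model [22.5 20.8]
top bar [ 0.4594 -0.0029] box (33, 27) model [32.9 27.1]
knob_1 0.61 [0.449 0.479 0.006]
bar 0.84 [ 0.452 -0.001  0.006]
side wheel_1 [0.4362 0.1493] box (22, 21) model [22.4 21.7]
side wheel_2 [ 0.4204 -0.2993] box (18, 14) model [17.  14.5]
side bar [ 0.4597 -0.0049] box (27, 29) model [26.5 28.8]
knob_1 0.87 [0.621 0.216 0.006]
knob_1 0.85 [0.624 0.145 0.006]
bar 0.89 [ 0.458 -0.017  0.006]
```

View pics/side2.png

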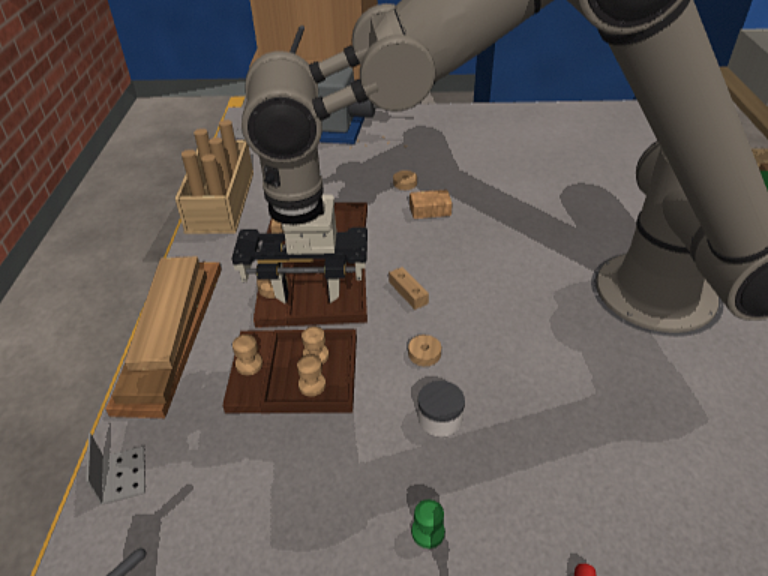

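Both knobs stand side by side in the knob tray at about (313,345) and (311,375). The model fits give wheel 1 at (.436,.150), the bar at (.459,−.004) at −59°, and wheel 2 at (.459,−.383). Next is wheel 1.

```bash
python3 -m inch '[[[-1,-46,0,0],[-1,-46,0,0],[-2,-46,0,0],[-2,-47,0,0],[0,0,45,0],[0,0,45,0],[0,0,20,0],[0,0,0,0],[0,0,0,0]]]' -1
python3 -m inch '[[[0,0,10,0],[0,0,10,0],[0,0,2,0],[0,0,0,0],[0,0,0,0]]]'
```

```text
time: 17.15
tool_pos: [0.436, 0.15, 0.0272]
tool_rot: [3.141, -0.0, 1.57]
contact_force: [-0.7, 0.5, -0.1]
opening: 0.0921
time: 17.77
tool_pos: [0.4356, 0.1499, 0.0049]
tool_rot: [3.141, -0.0, 1.57]
contact_force: [0.0, 0.7, 0.5]
opening: 0.0918
```

```bash
python3 -m inch '[[[0,0,2,0],[0,0,0,0],[0,0,0,0],[0,0,0,0],[0,0,0,0],[0,0,0,0]]]' 1 15
python3 -m inch '[[[0,0,-5,0],[0,0,-40,0],[0,0,-30,0],[0,0,0,0]]]'
```

```text
time: 18.52
tool_pos: [0.4355, 0.1499, 0.0027]
tool_rot: [3.141, -0.0, 1.57]
contact_force: [0.5, -0.5, -0.5]
opening: 0.0557
time: 19.02
tool_pos: [0.4369, 0.1502, 0.0798]
tool_rot: [3.137, -0.001, 1.57]
contact_force: [-0.3, -0.0, -0.6]
opening: 0.0561
```

```bash
python3 -m inch '[[[-29,43,0,0],[-29,43,0,0],[-29,43,0,0],[-29,43,0,0],[0,0,0,0],[0,0,40,0],[0,0,18,0],[0,0,5,0],[0,0,0,0],[0,0,0,0]]]'
python3 -m inch '[[[0,0,3,0],[0,0,2,0],[0,0,1,0],[0,0,0,0],[0,0,0,0]]]'
```

```text
time: 20.27
tool_pos: [0.6082, 0.034, 0.0159]
tool_rot: [3.139, 0.0, 1.571]
contact_force: [-0.0, 0.9, -0.2]
opening: 0.056
time: 20.9
tool_pos: [0.6074, 0.0338, 0.0088]
tool_rot: [3.142, -0.0, 1.57]
contact_force: [-0.4, -0.5, 1.6]
opening: 0.056
```

```bash
python3 -m inch '[[[0,0,0.5,0],[0,0,0,0],[0,0,0,0]]]'
python3 -m inch '[[[0,0,0,0],[0,0,0,0],[0,0,0,0],[0,0,-20,0],[0,0,-45,0],[0,0,-30,0],[0,0,0,0]]]' -0.5
python3 -m inch '[[[-54,-19,0,0],[-54,-19,0,0],[-54,-19,0,0],[-54,-19,0,0],[-52,-18,0,0],[-51,-18,0,0],[-50,-18,0,0],[-50,-18,0,0],[0,0,0,0],[0,0,0,0]]]' -1
```

```text
time: 21.28
tool_pos: [0.6074, 0.0338, 0.0087]
tool_rot: [3.141, -0.0, 1.57]
contact_force: [-2.5, -0.4, 5.4]
opening: 0.0558
time: 22.15
tool_pos: [0.6091, 0.0337, 0.1058]
tool_rot: [3.136, 0.0, 1.57]
contact_force: [-0.9, -0.4, 0.1]
opening: 0.0688
time: 23.4
tool_pos: [0.4587, -0.3843, 0.1019]
tool_rot: [-3.14, -0.002, 1.57]
contact_force: [1.0, 0.6, -0.3]
opening: 0.0919
```

```bash
python3 -m inch '[[[0,0,45,0],[0,0,35,0],[0,0,10,0],[0,0,0,0],[0,0,0,0]]]'
python3 - <<'E'
from h import *
c=read_camera("top"); r,q=map(int,proj(c,[.52,-.19,.03])); t=cv2.resize(c["img"][r-70:r+70,q-90:q+110],None,fx=2,fy=2)
c=read_camera("side"); r,q=map(int,proj(c,[.459,-.384,.03])); s=cv2.resize(c["img"][r-50:r+50,q-65:q+65],(364,280))
cv2.imwrite("pics/w2.png",np.hstack([t,s]))
E
```

```text
time: 24.02
tool_pos: [0.4602, -0.3855, 0.0147]
tool_rot: [3.14, 0.002, 1.571]
contact_force: [-0.6, -0.3, 0.0]
opening: 0.092
```

View pics/w2.png

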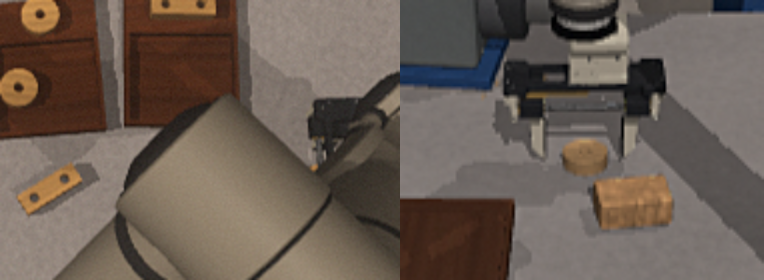

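Wheel 1 lies flat in the wheel tray (crop pixel (18,87)). Wheel 2, at (585,155), is centred between the fingers and clear of the block.

```bash
python3 -m inch '[[[0,0,8,0],[0,0,2.5,0],[0,0,0,0],[0,0,0,0]]]'
python3 -m inch '[[[0,0,1,0],[0,0,0,0],[0,0,0,0],[0,0,0,0],[0,0,0,0],[0,0,0,0]]]' 1 15
python3 -m inch '[[[0,0,-5,0],[0,0,-40,0],[0,0,-35,0],[0,0,0,0]]]'
```

```text
time: 24.62
tool_pos: [0.4592, -0.3852, 0.0027]
tool_rot: [3.142, -0.0, 1.57]
contact_force: [0.5, 1.3, -0.7]
opening: 0.092
time: 25.38
tool_pos: [0.4592, -0.3851, 0.0017]
tool_rot: [3.142, -0.0, 1.57]
contact_force: [0.4, 0.3, 0.1]
opening: 0.056
time: 25.88
tool_pos: [0.4606, -0.3866, 0.085]
tool_rot: [3.137, 0.005, 1.57]
contact_force: [0.2, -0.0, -1.2]
opening: 0.0559
```

```bash
python3 -m inch '[[[50,22,0,0],[50,22,0,0],[50,22,0,0],[50,22,0,0],[49,21,0,0],[49,21,0,0],[49,21,0,0],[0,0,0,0],[0,0,45,0],[0,0,0,0]]]'
python3 -m inch '[[[0,0,18,0],[0,0,5,0],[0,0,0,0],[0,0,0,0]]]'
```

```text
time: 27.12
tool_pos: [0.607, -0.0384, 0.0331]
tool_rot: [-3.133, -0.001, 1.57]
contact_force: [-1.1, 0.2, -0.6]
opening: 0.0555
time: 27.62
tool_pos: [0.6109, -0.0384, 0.0144]
tool_rot: [3.14, 0.0, 1.57]
contact_force: [-0.1, -0.8, -0.1]
opening: 0.056
```

```bash
python3 -m inch '[[[0,0,3,0],[0,0,2,0],[0,0,0.5,0],[0,0,0,0],[0,0,0,0]]]'
python3 -m inch '[[[0,0,0.5,0],[0,0,0.5,0],[0,0,0,0],[0,0,0,0]]]'
```

```text
time: 28.25
tool_pos: [0.6104, -0.0382, 0.0083]
tool_rot: [3.141, -0.0, 1.57]
contact_force: [0.3, -0.2, -1.1]
opening: 0.056
time: 28.75
tool_pos: [0.6105, -0.0382, 0.0077]
tool_rot: [3.141, 0.0, 1.57]
contact_force: [-1.3, 0.5, 7.0]
opening: 0.056
```

```bash
python3 -m inch '[[[0,0,0,0],[0,0,0,0],[0,0,0,0],[0,0,-20,0],[0,0,-50,0],[0,0,-40,0],[0,0,0,0]]]' -0.5
python3 -m inch '[[[9,-38,0,0],[9,-38,0,0],[8,-38,0,0],[8,-38,0,0],[0,0,0,-0.18],[0,0,0,-0.18],[0,0,0,-0.18],[0,0,0,0],[0,0,0,0]]]' -1
```

```text
time: 29.62
tool_pos: [0.6125, -0.0385, 0.1209]
tool_rot: [3.134, 0.001, 1.57]
contact_force: [-0.2, -0.8, -0.0]
opening: 0.0687
time: 30.75
tool_pos: [0.4581, -0.0041, 0.1167]
tool_rot: [-3.141, -0.001, 2.107]
contact_force: [1.0, 0.9, 0.1]
opening: 0.092
```

```bash
python3 -m inch '[[[0,0,45,0],[0,0,25,0],[0,0,5,0],[0,0,0,0],[0,0,0,0]]]'
python3 - <<'E'
from h import *
c=read_camera("side"); r,q=map(int,proj(c,[.459,-.004,.03])); s=cv2.resize(c["img"][r-60:r+60,q-90:q+70],None,fx=3,fy=3)
cv2.imwrite("pics/b.png",s)
E
```

```text
time: 31.38
tool_pos: [0.4592, -0.0043, 0.0432]
tool_rot: [3.14, 0.001, 2.11]
contact_force: [0.1, -0.5, -0.3]
opening: 0.0918
```

View pics/b.png

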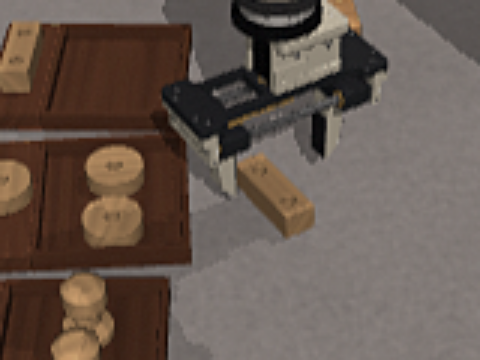

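Both wheels lie flat side by side in their tray, at (115,170) and (112,222). The open fingers straddle the bar, at (275,190), square across its width.

```bash
python3 -m inch '[[[0,0,25,0],[0,0,13,0],[0,0,2,0],[0,0,0,0],[0,0,0,0]]]'
python3 -m inch '[[[0,0,0,0],[0,0,0,0],[0,0,0,0],[0,0,0,0],[0,0,0,0],[0,0,0,0],[0,0,0,0]]]' 1 20
python3 -m inch '[[[0,0,-5,0],[0,0,-45,0],[0,0,-45,0],[0,0,0,0],[0,0,0,0.18],[0,0,0,0.18],[0,0,0,0.20],[0,0,0,0],[0,0,0,0]]]'
```

```text
time: 32.05
tool_pos: [0.4589, -0.0042, 0.0028]
tool_rot: [3.141, 0.001, 2.11]
contact_force: [-0.3, -0.1, -0.1]
opening: 0.0921
time: 32.92
tool_pos: [0.4585, -0.0041, 0.0022]
tool_rot: [3.141, -0.0, 2.11]
contact_force: [0.8, 0.3, 0.3]
opening: 0.0299
time: 34.05
tool_pos: [0.458, -0.0041, 0.0967]
tool_rot: [-3.141, -0.0, 1.566]
contact_force: [1.1, -0.4, -0.4]
opening: 0.0301
```

```bash
python3 -m inch '[[[-49,39,0,0],[-49,39,0,0],[-49,38,0,0],[-49,39,0,0],[0,0,0,0],[0,0,45,0],[0,0,25,0],[0,0,8,0],[0,0,0,0],[0,0,0,0]]]'
python3 -m inch '[[[0,0,5,0],[0,0,3,0],[0,0,1,0],[0,0,0,0],[0,0,0,0]]]'
```

```text
time: 35.3
tool_pos: [0.6124, -0.2011, 0.0207]
tool_rot: [3.139, 0.001, 1.564]
contact_force: [-0.2, -0.7, -0.5]
opening: 0.0296
time: 35.92
tool_pos: [0.6117, -0.2011, 0.0103]
tool_rot: [3.141, -0.0, 1.563]
contact_force: [-0.6, -0.3, -1.2]
opening: 0.0302
```

```bash
python3 -m inch '[[[0,0,1,0],[0,0,0.5,0],[0,0,0,0],[0,0,0,0]]]'
```

```text
time: 36.42
tool_pos: [0.6116, -0.2011, 0.0087]
tool_rot: [3.141, -0.0, 1.563]
contact_force: [0.6, -0.2, -0.3]
opening: 0.0296
```

```bash
python3 -m inch '[[[0,0,0.5,0],[0,0,0.5,0],[0,0,0,0],[0,0,0,0]]]'
```

```text
time: 36.92
tool_pos: [0.6117, -0.2011, 0.0083]
tool_rot: [3.141, 0.0, 1.563]
contact_force: [-1.4, 1.1, 5.4]
opening: 0.0294
```

Contact at 5 N. I'll release, rise and back away, then check.

```bash
python3 -m inch '[[[0,0,0,0],[0,0,0,0],[0,0,0,0],[0,0,-20,0],[0,0,-50,0],[0,0,-50,0],[0,0,-50,0],[0,0,0,0]]]' 0
python3 -m inch '[[[-40,-45,0,0],[-40,-45,0,0],[-40,-40,0,0],[-40,-30,0,0],[-40,0,0,0],[0,0,0,0],[0,0,0,0],[0,0,0,0],[0,0,0,0]]]'
python3 - <<'E'
from h import *
for n in ["top","side"]:
    c=read_camera(n); cv2.imwrite(f"pics/{n}9.png",cv2.resize(c["img"],None,fx=1.5,fy=1.5))
    for k,z in dict(wheel_1=.016,knob_1=.006,bar=.019,sanding_block=0,wax_tin=0).items():
        for d in place_of(n,k): print(n,k,round(d["conf"],2),ray(c,d["at"],z)[:2].round(3))
E
```

```text
time: 37.92
tool_pos: [0.6138, -0.202, 0.1827]
tool_rot: [3.133, 0.004, 1.563]
contact_force: [-0.8, 0.8, 0.5]
opening: 0.0457
time: 39.05
tool_pos: [0.4504, -0.3988, 0.1777]
tool_rot: [-3.142, -0.0, 1.564]
contact_force: [0.0, 0.2, 0.4]
opening: 0.0464
top wheel_1 0.86 [0.6  0.04]
top wheel_1 0.56 [ 0.615 -0.035]
top knob_1 0.66 [0.623 0.221]
top knob_1 0.63 [0.442 0.477]
top knob_1 0.47 [0.617 0.151]
top knob_1 0.4 [ 0.616 -0.04 ]
top bar 0.6 [ 0.605 -0.207]
top sanding_block 0.88 [ 0.404 -0.28 ]
top wax_tin 0.74 [0.414 0.28 ]
side wheel_1 0.74 [ 0.612 -0.048]
side wheel_1 0.63 [0.611 0.028]
side knob_1 0.85 [0.444 0.473]
side knob_1 0.57 [0.622 0.143]
side bar 0.71 [ 0.609 -0.205]
side sanding_block 0.85 [ 0.407 -0.281]
side sanding_block 0.4 [ 0.605 -0.195]
side wax_tin 0.6 [0.415 0.284]
```

View pics/top9.png

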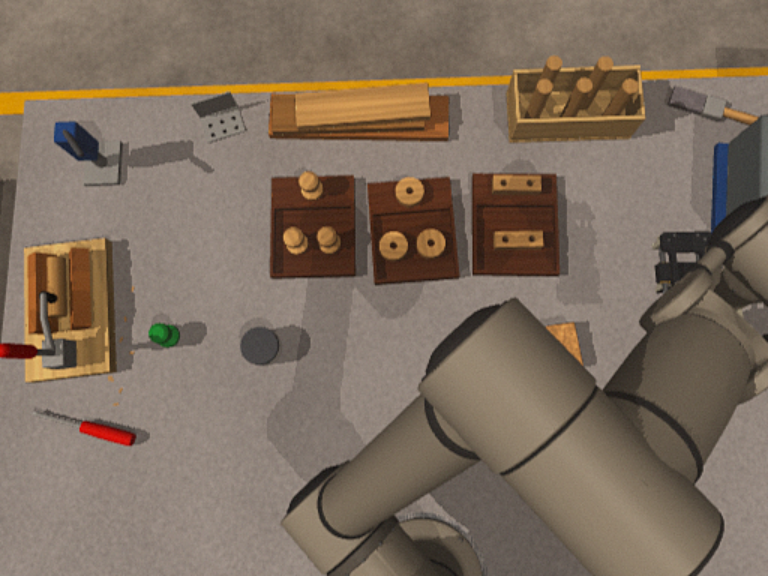

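View pics/side9.png

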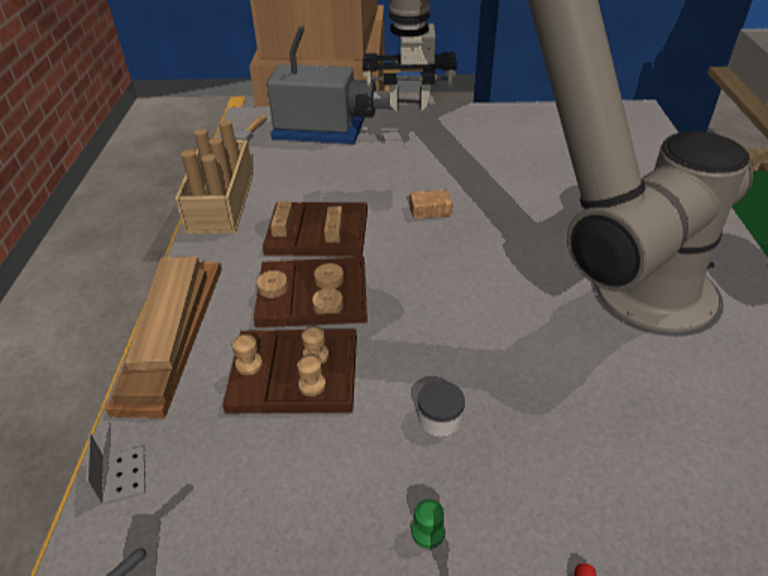

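The final pictures show the knobs upright at (295,240) and (328,240), the wheels flat at (393,245) and (431,243), and the bar flat at (518,240), each in the matching tray. The block, tin and green knob are unmoved, and the arm is clear.

```bash
python3 -c "
from cell import *
print(hand_in())"
```

```text
the job is handed in; nothing more can be done
None
```

All five parts are sorted into the trays with the matching samples, and the job was handed in at about 39 s of the 115 s allowed. Both knobs stand upright side by side in the knob tray, both wheels lie flat side by side in the wheel tray, and the bar lies flat in the bar tray. I lowered each part until it touched the floor, at about 5–7 N, before opening the fingers.

**Last checks:** The final top and side pictures show every part in place, with the block and the tin where they were. The arm was clear and touching nothing.

**Disagreements:** The trained networks gave a few wrong or missed detections. In the last top picture one reported a knob where a wheel lies, and in the last side picture one reported a sanding block where the bar lies. The side view found only one of the two sorted knobs. The two cameras' positions differed by up to about 13 mm. The pictures settled these cases.

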